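Roll a round bar into the V-block and up to its end stop

ROBOT

A 6-joint arm with a two-finger parallel gripper is mounted at the origin on the work surface; the furniture and walls round the work are solid. World frame = base frame: x ahead of the robot, y to its left, z up, the work surface at z = 0. Lengths are in mm, angles in rad, forces in N, time in s.
With the tool pointing down it reaches from about 325 to 1000 mm from the base axis. Payload 5.1 kg.
Tool frame: the origin (TCP) lies between the finger pads; the fingertips stand ctrl.nose_length ahead of it and the grasp point (between the pads) lies 6 mm ahead of it (ctrl.nose_length is the distance from the TCP to the fingertips, in mm); x points along the fingers, z is the direction in which the jaws open and shut, and the axes are right-handed (so a half turn about x gives the same grasp; the last joint's range is limited). The gripper opens to 85 mm and grips with 20 to 120 N. Pads are 22 mm wide; open, the fingers measure 114 mm over their backs; the gripper's body (76 mm by 85 mm) begins 54 mm behind the grasp point. The pads swing forward as they close: fully open they stand 13 mm farther back than shut.
Start: joints at [1.17, 0.124, 1.65, -0, 1.367, -0.083], TCP at [203.131, 617.432, 256.322] pointing down, gripper open.
Joint ranges: [-2.61, 2.61], [-1.02, 2.33], [0.03, 2.71], [-1.35, 4.49], [0.32, 2.68], [-2.91, 2.91]. Speed limits (rad/s): [2.57, 2.57, 3.14, 3.14, 3.14, 3.14].

INTERFACE

Orientations are given as a unit quaternion [w, x, y, z].
In Python, from rig import ctrl gives the robot as it stands.
- The arm moves only by the tool send_rows, never from a script. Its argument "steps" is a list that holds one entry, the list of rows, each a list of 7 numbers: the shift along the tool's x, y, z in mm, then the turn, a rotation vector about the tool's x, y, z in degrees, then the closure, from 0 (fully open) to 1 (shut). A call has 1 to 8 rows; each row shifts and turns the pose as measured when the row begins, along the tool's axes as they then stand; what a row does not reach is not made up. A row lasts 1/12 s, in which the tool goes at most 41.7 mm and 7.16 degrees, less where a joint would pass 70% of its speed; a pose out of reach is approached as far as the arm can. A call is refused whole if a number of a shift passes 41.7 or a number of a turn 7.16, either way. A call with a gripper value outside its range is refused whole. The fingers move at their own pace and stop on an object; the grip force is fixed at half the most. Time passes only in rows, so rows that do not move let the fingers close. It gives the time, the measured TCP pose, the force and the opening at its end, in the units of the state.
- ctrl.observe(): the state, without advancing time (a new reading comes with each control period).
- ctrl.grab_frame(name): name is "scene" or "top" or "wrist"; returns the picture (480x640x3 uint8, blue, green, red); there is no depth.
- ctrl.camera_params(name): a dict with "intrinsics" (3x3 intrinsics, pixels), "pose" (4x4, takes a point from camera to world coordinates). Camera axes: x right, y down, z forward; pixel columns grow to the right and rows downward; lengths in mm; the calibration is good to about 2 mm. A picture is of the moment at which its call begins: read the wrist's pose just before it. camera_params takes no time and is no camera call; for the wrist camera it gives the pose at the moment of the call.
- ctrl.sign_off(): hands the job in, once; it reports no verdict.
Trained networks look in the newest picture that a camera, given by its name, has taken for a name from the list of things; names that differ only in an ending like _2 or _b are one class to them, and where a whole thing is asked for, a point or a joint stands for the part that bears it (a point fixed in the world has none). Each returns a list of dicts, best first, with "p" (0 to 1); they miss things now and then, are a little off and sometimes report something else, mostly with a low value. They report only what shows in the picture. A call takes as long as a camera call. They do not tell look-alikes from the thing itself.
- ctrl.regions_of(camera, name): "pixels" (480x640 bool, what is visible of it) and "position" ([column, row] in pixels, amid what is visible of it).
The state is a dict: "time_s": time; "q": joint angles; "qvel": joint speeds; "tau": joint torques, N m; "eef_pos": TCP position; "orientation": TCP orientation; "wrist_force": force on the tool from outside, world axes, zero at the start; "ft_torque": the same for the moment, N m; "width": finger opening in mm.
Only numpy, scipy, OpenCV 4.12 (cv2) and the standard library are available. Lean on these libraries where they do the work, as an engineer would, in place of code of your own. Each camera call takes 0.05 s, during which the arm holds its last target.

TASK

Roll the round metal bar along the bench by pushing its side, up the low ramp, so that it drops into the groove of the V-block; then push on its free end so that it slides along the groove until it is up against the end stop. Use only the fingertips or the outside of the fingers: do not lift or carry the bar, and leave the things standing around undisturbed. Finish with the bar resting in the groove and the hand clear of it.

Things in the scene. Friction and masses are not known exactly. Their poses are not given: they have to be found in the camera images.
- bar: Plain bare-metal round bar, flat ends, 36 mm in diameter, 130 mm long, about 0.38 kg, smooth, loose, rolls easily. Origin at its centre; its x axis is the bar's length (ends at x = -65 and +65 mm); y and z turn as it rolls. Starts on the bench (centre 18 mm up) before the V-block's ramp on the robot's side, within 7 degrees of parallel to the groove.
- vblock: Dark steel V-block fixed to the bench. Origin on the bench under the groove's bottom line, half-way along it; z up, y along the groove, x across it, away from the robot. Groove and ramp are 215 mm long (y = -107.5 to +107.5 mm), open at -y, closed at +y by a stop plate 46 mm high, 12 mm thick, x = -26 to +36. A fence 38 mm high stands behind, x = 22 to 36.
- lip (a point): Point half-way along the lip between ramp and groove, 11 mm high, at x = -14 mm of the block. The ramp rises evenly to it from the bench at x = -55 mm. Rolling over the lip, the bar's centre is 29 mm up.
- groove (a point): Where the centre of the seated bar lies across the groove: x = 0, 24 mm up, half-way along it (the bar's top is then 42 mm up). The groove's sides slope at 30 degrees from its bottom, 3 mm high at x = 0, to the lip and to the fence.
- stop_face (a point): Point on the inner face of the V-block's end stop, at y = +107.5, x = 0, z = 24 mm of the block: the bar's end must touch this face, its centre then lies 65 mm from here along -y of the block.
- spool: Bystander: wooden thread spool with white thread, standing, 63x49x51 mm, left of the bar's path. Origin at the centre of its underside.
- wax: Bystander: yellow beeswax block 38x55x22 mm, right of the bar's path. Origin at the centre of its underside.
- bottle: Bystander: white glue bottle, 46 mm wide, 101 mm high, behind the V-block. Origin at the centre of its underside.
- paint: Bystander: small dark bottle with white cap, 34 mm wide, 72 mm high, behind the V-block. Origin at the centre of its underside.
- roller: Bystander: seam roller with wooden handle, 38x128x26 mm, lying beyond the V-block. Origin at the centre of its underside.
There are look-alikes about, which are no part of the job. Leave any turquoise look-alike of the bar alone.

How it is judged:
By the outcome, as a careful person would: the job done as asked, in the order asked, and still so for the second after the job is handed in, with the robot touching nothing.
It also fails if it takes over 48 s, if anything falls off the work surface, if the arm or the gripper's body presses on something with over 40 N, if the wrist force passes 120 N, or if a joint passes its speed limit or range.

## Working session

There is one attempt and no reset: what is moved stays moved. The work goes in short steps, Python scripts to look and compute and a tool call to move; the robot and the scene stay as the last step left them, time stands still between calls to the robot, and variables do not carry over. Pictures are saved under pics/ and viewed, and the job is handed in when it is done.

Besides the shell and the picture viewer there is one more tool, called after "Emit:" as a command line: name --argument value ..., lists and objects as JSON in quotes. send_rows: Moves the arm, as the interface text tells. Its arguments: {"type":"object","properties":{"steps":{"type":"array"}},"required":["steps"]}

```bash
ls; mkdir -p pics; python3 - <<'E'
from rig import ctrl
import cv2,numpy as np
np.set_printoptions(precision=2,suppress=True)
print(ctrl.observe(), ctrl.nose_length)
for c in ["scene","top"]:
    im=ctrl.grab_frame(c); cv2.imwrite(f"pics/{c}0.png",im)
    print(c,ctrl.camera_params(c))
    for n in ["bar","vblock","spool","wax","bottle","paint","roller"]:
        r=ctrl.regions_of(c,n)
        print(n,[(round(x['p'],2),np.round(x['position']),int(x['pixels'].sum())) for x in r[:4]])
E
```

```text
pics
{'time_s': 0.0, 'q': array([ 1.17,  0.12,  1.65,  0.  ,  1.37, -0.08]), 'qvel': array([-0., -0., -0.,  0., -0.,  0.]), 'tau': array([ -0.  , -42.36, -36.55,  -0.  ,   0.01,   0.  ]), 'eef_pos': array([202.91, 616.93, 255.04]), 'orientation': array([ 0.57, -0.41,  0.57,  0.41]), 'wrist_force': array([ 0.2 , -1.05,  0.17]), 'ft_torque': array([ 0.  , -0.01, -0.02]), 'width': 85.31632673776096} 25.0
scene {'intrinsics': array([[453.27,   0.  , 326.4 ],
       [  0.  , 453.27, 247.54],
       [  0.  ,   0.  ,   1.  ]]), 'pose': array([[   0.6 ,   -0.52,    0.61,    4.67],
       [  -0.8 ,   -0.39,    0.47, -526.74],
       [  -0.01,   -0.76,   -0.65,  587.56],
       [   0.  ,    0.  ,    0.  ,    1.  ]])}
bar [(0.81, array([362., 364.]), 2130), (0.59, array([485., 268.]), 1497), (0.58, array([338., 287.]), 1458), (0.32, array([311., 175.]), 497)]
vblock [(0.62, array([359., 249.]), 5427)]
spool [(0.91, array([258., 244.]), 500)]
wax [(0.8, array([436., 316.]), 818)]
bottle []
paint [(0.87, array([397., 228.]), 438), (0.6, array([340., 289.]), 1501), (0.52, array([357., 252.]), 5407)]
roller [(0.95, array([310., 175.]), 571)]
top {'intrinsics': array([[509.34,   0.  , 313.72],
       [  0.  , 509.34, 236.85],
       [  0.  ,   0.  ,   1.  ]]), 'pose': array([[  -0.01,   -0.97,    0.23,  332.47],
       [  -1.  ,    0.01,   -0.01, -134.28],
       [   0.  ,   -0.23,   -0.97,  932.17],
       [   0.  ,    0.  ,    0.  ,    1.  ]])}
bar [(0.87, array([350., 280.]), 1394), (0.75, array([419., 336.]), 1649), (0.73, array([446., 174.]), 1380)]
vblock [(0.59, array([328., 225.]), 6450), (0.22, array([293., 173.]), 739)]
spool [(0.95, array([244., 281.]), 429), (0.47, array([329., 226.]), 6286)]
wax [(0.72, array([435., 251.]), 630)]
bottle [(0.98, array([294., 169.]), 722)]
paint [(0.75, array([341., 172.]), 363)]
roller [(0.86, array([197., 146.]), 881)]
```

View pics/scene0.png

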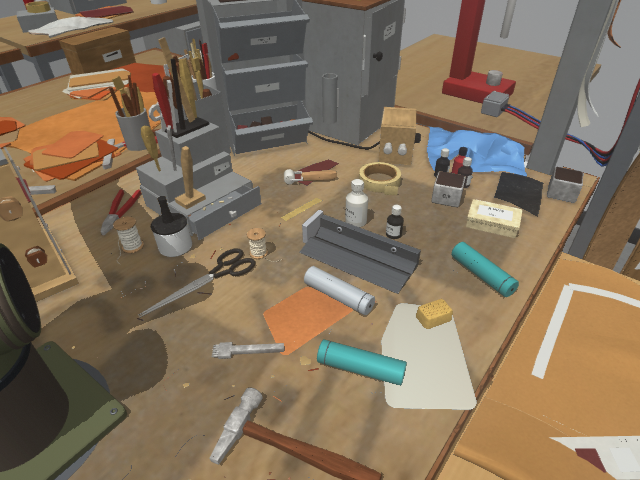

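View pics/top0.png

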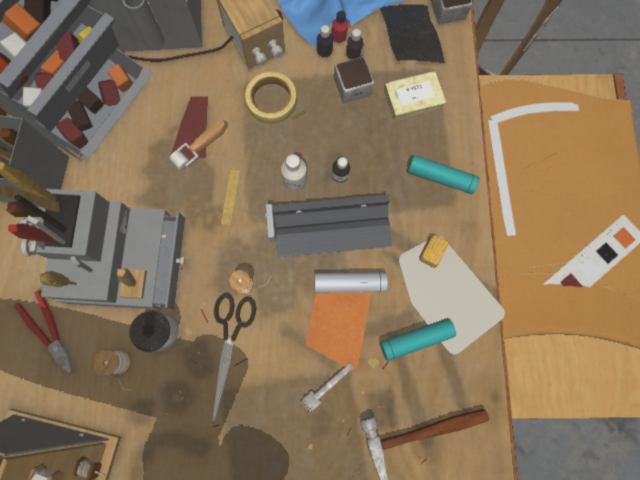

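```bash
python3 -c "
import cv2
a=cv2.imread('pics/top0.png')[150:350,220:470]
cv2.imwrite('pics/crop0.png',cv2.resize(a,None,fx=3,fy=3,interpolation=cv2.INTER_CUBIC))"
```

```text
(no output)
```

View pics/crop0.png

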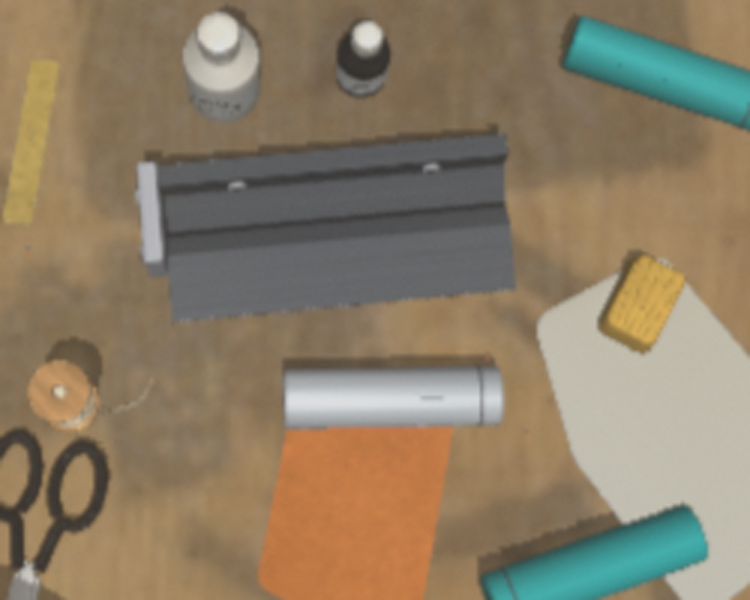

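The top picture shows the bare-metal bar at (350,280). The look-alikes are turquoise bars at (419,336) and (446,174), and the crop confirms the metal bar is the one I want. The block's stop is at its left end, (270,220), which is world +y. Next I'll fit the poses.

```bash
cat > h.py <<'E'
from rig import ctrl
import cv2,numpy as np
from scipy.optimize import least_squares,minimize
np.set_printoptions(precision=2,suppress=True)
def proj(c,P,cp=None):
    cp=cp or ctrl.camera_params(c); T=np.linalg.inv(cp['pose']); p=np.atleast_2d(P)@T[:3,:3].T+T[:3,3]
    q=p@np.array(cp['intrinsics']).T; return q[:,:2]/q[:,2:]
def ray(c,uv,z,cp=None):
    cp=cp or ctrl.camera_params(c); d=cp['pose'][:3,:3]@np.linalg.solve(cp['intrinsics'],[uv[0],uv[1],1]); o=cp['pose'][:3,3]
    return o+d*(z-o[2])/d[2]
def R2(x,y,a):
    c,s=np.cos(a),np.sin(a)
    return lambda P:np.atleast_2d(P)@np.array([[c,-s,0],[s,c,0],[0,0,1]]).T+[x,y,0]
L=np.linspace
def barpts(x,y,a,z):
    # axis along local y
    th=L(0,2*np.pi,40); P=[[18*np.cos(t),e,z+18*np.sin(t)] for t in th for e in(-65,65)]
    return R2(x,y,a)(P)
def hullmask(uv):
    m=np.zeros((480,640),np.uint8); h=cv2.convexHull(np.round(uv*16).astype(np.int32)); cv2.fillConvexPoly(m,h,1,shift=4); return m>0
def fitbar(obs,x0,z,w=None):
    # obs: list of (cam,mask,campar)
    def f(p):
        s=0
        for c,m,cp in obs:
            h=hullmask(proj(c,barpts(p[0],p[1],p[2]/100,z),cp)); s+=1-(h&m).sum()/(h|m).sum()
        return s
    return minimize(f,x0,method='Nelder-Mead',options=dict(initial_simplex=np.array(x0)+np.array([[0,0,0],[8,0,0],[0,8,0],[0,0,8]]),xatol=.1,fatol=1e-4))
def drawbar(im,c,p,z,cp=None,col=(0,0,255)):
    h=cv2.convexHull(np.round(proj(c,barpts(p[0],p[1],p[2]/100,z),cp)).astype(np.int32)); cv2.polylines(im,[h],1,col,1)
def drawblock(im,c,p,cp=None):
    f=R2(p[0],p[1],p[2]/100)
    for x,z in [(-55,0),(-14,11),(0,3),(22,15.7),(22,38),(36,38)]:
        a,b=proj(c,f([[x,-107.5,z],[x,107.5,z]]),cp); cv2.line(im,tuple(np.int32(a.round())),tuple(np.int32(b.round())),(0,255,255),1)
    for y in(107.5,119.5):
        q=proj(c,f([[-26,y,0],[-26,y,46],[36,y,46],[36,y,0]]),cp); cv2.polylines(im,[np.int32(q.round())],1,(0,255,0),1)
E
python3 - <<'E'
from h import *
im=cv2.imread('pics/top0.png'); sc=cv2.imread('pics/scene0.png')
for c in ["top","scene"]: ctrl.grab_frame(c)
# block corner correspondences in top
f3=lambda u,v:(u/3+220,v/3+150)
C=[((-55,107.5,0),f3(173,320)),((-55,-107.5,0),f3(514,289)),((36,-107.5,38),f3(505,135)),((-26,119.5,46),f3(143,262)),((36,119.5,46),f3(138,165)),((36,107.5,46),f3(155,163)),((-26,107.5,46),f3(161,260))]
r=least_squares(lambda p:(proj("top",R2(p[0],p[1],p[2]/100)([a for a,_ in C]))-np.array([b for _,b in C])).ravel(),[400,-150,0],loss='soft_l1')
print("block top",r.x,r.fun.reshape(-1,2))
B=r.x
obs=[]
t=max(ctrl.regions_of("top","bar"),key=lambda r:-abs(r['position'][0]-350)-abs(r['position'][1]-280))
s=max(ctrl.regions_of("scene","bar"),key=lambda r:-abs(r['position'][0]-338)-abs(r['position'][1]-288))
cps={c:ctrl.camera_params(c) for c in("top","scene")}
g=ray("top",t['position'],18);print(g)
for o in ([("top",t['pixels'],cps["top"])],[("scene",s['pixels'],cps["scene"])],[("top",t['pixels'],cps["top"]),("scene",s['pixels'],cps["scene"])]):
    b=fitbar(o,[g[0],g[1],0],18); print("bar",b.x,b.fun)
for c,i in(("top",im),("scene",sc)):
    drawblock(i,c,B);drawbar(i,c,b.x,18)
    cr=i[140:340,210:470]; cv2.imwrite(f"pics/{c}1.png",cv2.resize(cr,None,fx=3,fy=3))
for n,h in [("spool",25),("wax",11),("bottle",50),("paint",36)]:
    for q in ctrl.regions_of("top",n)[:1]: print(n,ray("top",q['position'],h))
print(np.linalg.inv(cps['top']['pose'])[:3,:3][0],R2(*B[:2],B[2]/100)([[0,107.5,24],[0,-107.5,24],[-34,0,0]]))
E
```

```text
block top [ 572.8  -173.5     8.44] [[-0.4   0.91]
 [ 0.54  0.57]
 [ 0.29 -0.6 ]
 [-0.11  0.18]
 [-1.   -0.69]
 [-0.06 -0.62]
 [ 0.59  0.22]]
[ 457.89 -203.37   18.  ]
bar [ 459.7  -203.22    1.2 ] 0.07225806451612904
bar [ 461.74 -200.6    -0.78] 0.07949526813880126
bar [ 460.87 -203.13   -1.4 ] 0.18074915589784535
spool [460.36 -11.08  25.  ]
wax [ 517.11 -367.8    11.  ]
bottle [ 665.52 -101.65   50.  ]
paint [ 660.28 -191.11   36.  ]
[-0.01 -1.    0.  ] [[ 563.74  -66.39   24.  ]
 [ 581.85 -280.62   24.  ]
 [ 538.92 -176.37    0.  ]]
```

View pics/top1.png

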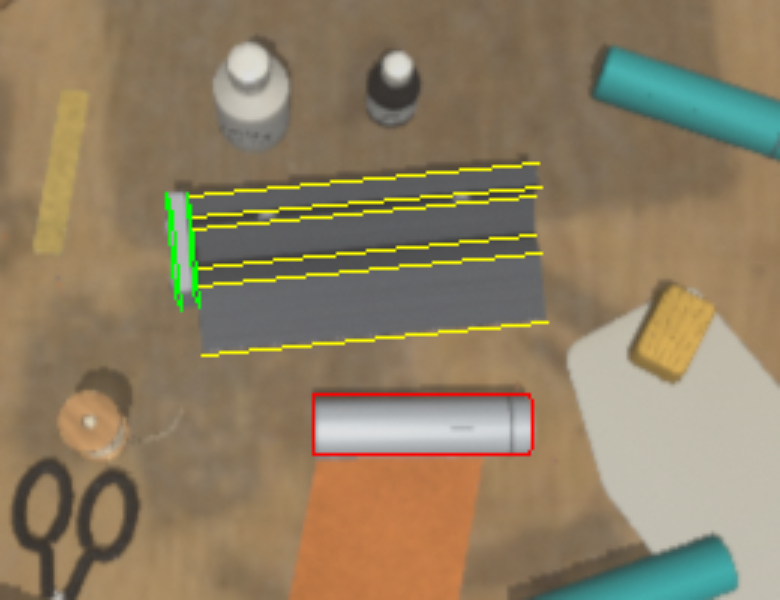

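View pics/scene1.png

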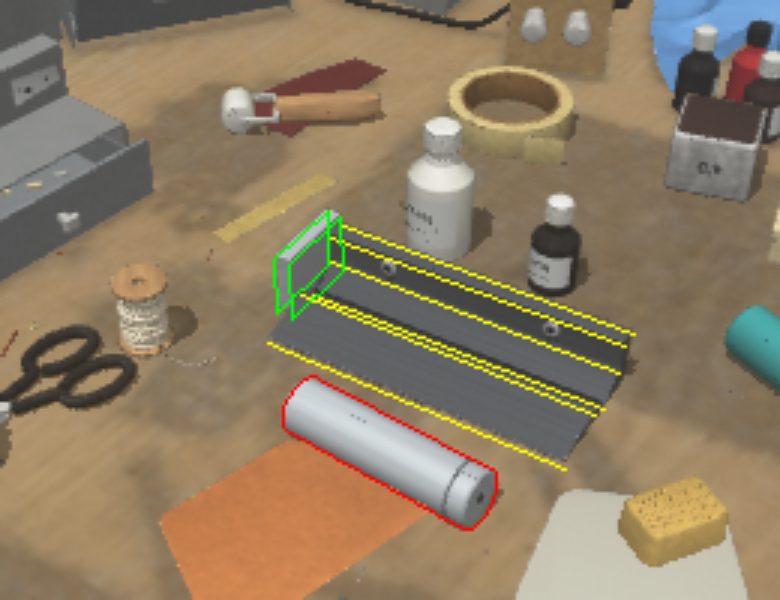

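```bash
cat >> h.py <<'E'
from scipy.spatial.transform import Rotation as Rot
BL=np.array([572.8,-173.5,8.44])
def pose():
    s=ctrl.observe(); q=s['orientation']; return s,np.array(s['eef_pos']),Rot.from_quat([q[1],q[2],q[3],q[0]]).as_matrix()
def rows(target,yaw_turn_deg,n,sim=8):
    """target world pos, yaw turn about world z; prints rows for n steps"""
    s,p,R=pose(); out=[]
    for i in range(min(n,sim)):
        d=R.T@((np.array(target)-p)/(n)); w=R.T@np.array([0,0,yaw_turn_deg/n])
        out.append(np.round(np.r_[d,w],1)); R=R@Rot.from_rotvec(np.deg2rad(w)).as_matrix()
    return out
def blk(x,y,z): return R2(BL[0],BL[1],BL[2]/100)([[x,y,z]])[0]
def state():
    s,p,R=pose(); a=BL[2]/100; l=R2(0,0,-a)([p-[BL[0],BL[1],0]])[0]
    tz=np.rad2deg(np.arctan2(R[1,2],R[0,2]));
    print("t",s['time_s'],"p",p,"blk",l,"toolz yaw rel groove",tz-90-np.rad2deg(a),"tilt",R[:,0],"F",s['wrist_force'],"w",s['width'],"q",s['q'])
E
python3 - <<'E'
from h import *
s,p,R=pose();print(R);state()
print(blk(-114.9-34,-20,0))
E
```

```text
[[-0.   -0.95  0.31]
 [-0.    0.31  0.95]
 [-1.   -0.   -0.  ]]
t 1.2 p [203.13 617.43 256.31] blk [-301.68  819.28  256.31] toolz yaw rel groove -23.043545531543465 tilt [-0. -0. -1.] F [-0.78  1.01  0.31] w 85.38654382058377 q [ 1.17  0.12  1.65 -0.    1.37 -0.08]
[ 426.12 -205.98    0.  ]
```

```bash
python3 - <<'E'
from h import *
t=blk(-168,-20,230);print(t)
for r in rows(t,23,26): print(list(r))
E
```

```text
[ 407.08 -207.59  230.  ]
[np.float64(1.0), np.float64(-17.4), np.float64(-27.7), np.float64(-0.9), np.float64(-0.0), np.float64(-0.0)]
[np.float64(1.0), np.float64(-16.9), np.float64(-28.0), np.float64(-0.9), np.float64(-0.0), np.float64(-0.0)]
[np.float64(1.0), np.float64(-16.5), np.float64(-28.2), np.float64(-0.9), np.float64(-0.0), np.float64(-0.0)]
[np.float64(1.0), np.float64(-16.1), np.float64(-28.5), np.float64(-0.9), np.float64(-0.0), np.float64(-0.0)]
[np.float64(1.0), np.float64(-15.6), np.float64(-28.7), np.float64(-0.9), np.float64(-0.0), np.float64(-0.0)]
[np.float64(1.0), np.float64(-15.2), np.float64(-28.9), np.float64(-0.9), np.float64(-0.0), np.float64(-0.0)]
[np.float64(1.0), np.float64(-14.7), np.float64(-29.2), np.float64(-0.9), np.float64(-0.0), np.float64(-0.0)]
[np.float64(1.0), np.float64(-14.3), np.float64(-29.4), np.float64(-0.9), np.float64(-0.0), np.float64(-0.0)]
```

Emit:
send_rows --steps '[[[0,-20,-28,-1,0,0,0],[0,-20,-28,-1,0,0,0],[0,-19,-29,-1,0,0,0],[0,-19,-29,-1,0,0,0],[0,-18,-29,-1,0,0,0],[0,-18,-29,-1,0,0,0],[0,-17,-30,-1,0,0,0],[0,-17,-30,-1,0,0,0]]]'

```text
time_s: 1.87
eef_pos: [288.9, 350.5, 254.4]
orientation: [0.539, -0.458, 0.538, 0.458]
wrist_force: [0.7, -0.5, -0.0]
width: 85.4
```

```bash
python3 - <<'E'
from h import *
state()
t=blk(-168,-20,230)
for r in rows(t,15,18): print(r.tolist())
E
```

```text
t 1.8667 p [288.91 350.51 254.43] blk [-238.7   546.08  254.43] toolz yaw rel groove -14.06257672380523 tilt [ 0.  0. -1.] F [ 0.72 -0.49 -0.03] w 85.3795251062839 q [ 0.76 -0.33  2.07  0.    1.4  -0.65]
[1.3, -11.5, -29.6, -0.8, 0.0, 0.0]
[1.3, -11.0, -29.7, -0.8, 0.0, 0.0]
[1.3, -10.6, -29.9, -0.8, 0.0, 0.0]
[1.3, -10.2, -30.0, -0.8, 0.0, 0.0]
[1.3, -9.7, -30.2, -0.8, 0.0, 0.0]
[1.3, -9.3, -30.3, -0.8, 0.0, 0.0]
[1.3, -8.8, -30.4, -0.8, 0.0, 0.0]
[1.3, -8.4, -30.6, -0.8, 0.0, 0.0]
```

Emit:
send_rows --steps '[[[1,-15,-31,-0.9,0,0,0],[1,-14,-31,-0.9,0,0,0],[1,-13,-31,-0.9,0,0,0],[1,-12,-31,-0.9,0,0,0],[1,-11,-31,-0.9,0,0,0],[1,-10,-31,-0.9,0,0,0],[1,-8,-31,-0.9,0,0,0],[1,-7,-31,-0.9,0,0,0]]]'

```text
time_s: 2.53
eef_pos: [354.0, 81.8, 248.2]
orientation: [0.509, -0.495, 0.503, 0.492]
wrist_force: [1.4, 0.3, -1.0]
width: 85.3
```

```bash
python3 - <<'E'
from h import *
state()
t=blk(-168,-20,150)
for r in rows(t,6,10): print(r.tolist())
E
```

```text
t 2.5333 p [354.02  81.8  248.18] blk [-196.47  272.83  248.18] toolz yaw rel groove -6.258108434159221 tilt [ 0.01  0.   -1.  ] F [ 1.4   0.34 -1.03] w 85.30722814347028 q [ 0.08 -0.58  2.25  0.    1.46 -1.47]
[9.8, -5.9, -28.8, -0.6, -0.0, 0.0]
[9.8, -5.6, -28.9, -0.6, -0.0, 0.0]
[9.8, -5.3, -29.0, -0.6, -0.0, 0.0]
[9.8, -5.0, -29.0, -0.6, -0.0, 0.0]
[9.8, -4.7, -29.1, -0.6, -0.0, 0.0]
[9.8, -4.4, -29.1, -0.6, -0.0, 0.0]
[9.7, -4.1, -29.2, -0.6, -0.0, 0.0]
[9.7, -3.8, -29.2, -0.6, -0.0, 0.0]
```

Emit:
send_rows --steps '[[[3,-7,-36,-0.8,0,0,0],[3,-6,-36,-0.8,0,0,0],[4,-6,-36,-0.8,0,0,0],[5,-5,-36,-0.8,0,0,0],[6,-5,-36,-0.8,0,0,0],[8,-5,-36,-0.8,0,0,0],[10,-4,-36,-0.7,0,0,0],[10,-4,-36,-0.7,0,0,0]]]'

```text
time_s: 3.2
eef_pos: [405.1, -220.7, 203.9]
orientation: [-0.484, 0.529, -0.472, -0.514]
wrist_force: [1.3, 0.8, 0.2]
width: 85.5
```

```bash
python3 - <<'E'
from h import *
state()
t=blk(-168,-20,38)
s,p,R=pose();print(R.T@(t-p), R)
im=ctrl.grab_frame("wrist");cv2.imwrite("pics/w2.png",im)
E
```

```text
t 3.2 p [ 405.08 -220.72  203.92] blk [-171.11  -32.91  203.92] toolz yaw rel groove 0.17242989709668244 tilt [ 0.03 -0.   -1.  ] F [1.28 0.76 0.22] w 85.53143989590697 q [-0.62 -0.29  2.13  0.02  1.28 -2.29]
[165.89   1.36  13.57] [[ 0.03 -1.   -0.09]
 [-0.   -0.09  1.  ]
 [-1.   -0.03 -0.  ]]
```

View pics/w2.png

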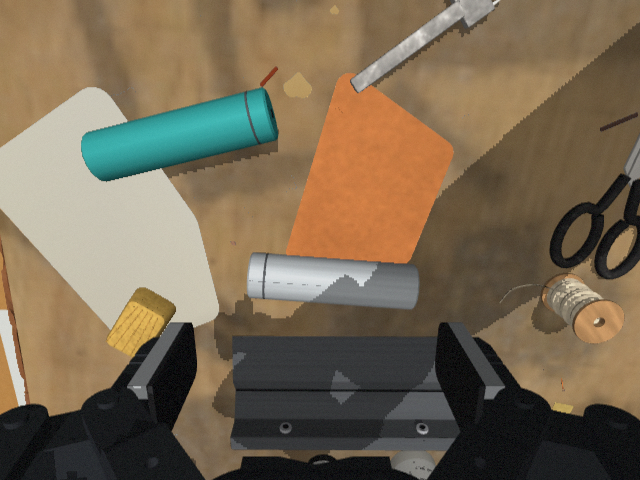

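```bash
python3 - <<'E'
from h import *
s,p,R=pose(); cp=ctrl.camera_params("wrist"); C=cp['pose']
T=np.eye(4);T[:3,:3]=R;T[:3,3]=p
X=np.linalg.inv(T)@C; print(X, ctrl.nose_length)
K=cp['intrinsics']
for uv,z in [((175,325),-50),((193,323),-42.5),((133,390),-42.5),((157,388),-42.5),((455,323),50),((440,325),42.5),((495,390),42.5)]:
    d=X[:3,:3]@np.linalg.solve(K,[uv[0],uv[1],1]); o=X[:3,3]; print(uv,z,o+d*(z-o[2])/d[2])
E
```

```text
[[  -0.     -0.32    0.95 -117.83]
 [   0.     -0.95   -0.32   81.09]
 [   1.      0.      0.     -0.76]
 [   0.      0.      0.      1.  ]] 25.0
(175, 325) -50 [ 12.62   7.33 -50.  ]
(193, 323) -42.5 [  9.24  10.01 -42.5 ]
(133, 390) -42.5 [-37.4   18.81 -42.5 ]
(157, 388) -42.5 [-25.03   9.87 -42.5 ]
(455, 323) 50 [17.3   5.59 50.  ]
(440, 325) 42.5 [10.96  8.35 42.5 ]
(495, 390) 42.5 [-33.4   15.79  42.5 ]
```

Emit:
send_rows --steps '[[[24,0,7,0,0,1.7,0],[26,0,5,0,0,0,0],[26,0,1,0,0,0,0],[26,0,0,0,0,0,0],[26,0,0,0,0,0,0],[26,0,0,0,0,0,0],[12,0,0,0,0,0,0],[6,0,0,0,0,0,0]]]'

```text
time_s: 3.92
eef_pos: [406.5, -220.6, 26.4]
orientation: [-0.478, 0.521, -0.484, -0.515]
wrist_force: [1.0, -0.0, -0.1]
width: 85.9
```

```bash
python3 - <<'E'
from h import *
state()
im=ctrl.grab_frame("scene");cv2.imwrite("pics/s3.png",im)
im=ctrl.grab_frame("wrist");cv2.imwrite("pics/w3.png",im)
E
```

```text
t 3.9167 p [ 406.45 -220.56   26.39] blk [-169.72  -32.87   26.39] toolz yaw rel groove -0.5768798056127 tilt [ 0.   -0.01 -1.  ] F [ 1.   -0.03 -0.09] w 85.85431182938498 q [-0.61 -0.02  2.23 -0.01  0.93 -2.25]
```

View pics/s3.png

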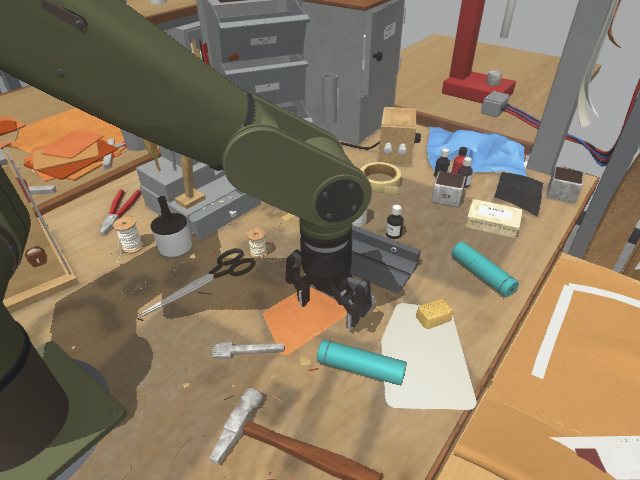

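View pics/w3.png

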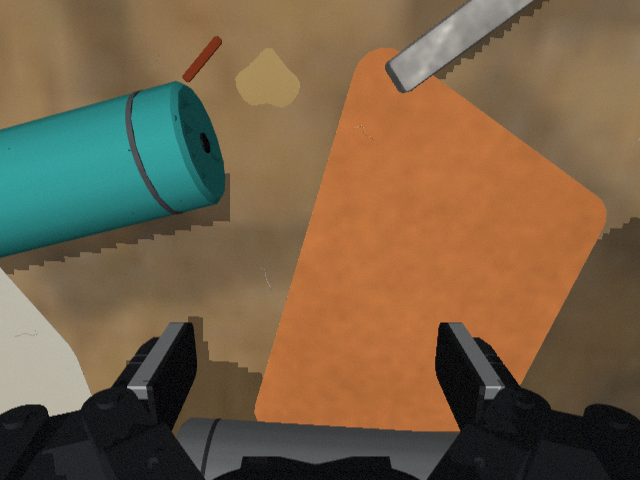

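Emit:
send_rows --steps '[[[0.5,0,7,-0.5,0,0,0],[0,0,6,0,0,0,0],[0,0,0,0,0,0,0]]]'

```text
time_s: 4.27
eef_pos: [407.4, -207.9, 29.3]
orientation: [-0.476, 0.525, -0.481, -0.516]
wrist_force: [0.6, -0.2, -0.4]
width: 85.5
```

```bash
python3 - <<'E'
from h import *
state()
E
```

```text
t 4.2667 p [ 407.35 -207.85   29.35] blk [-167.75  -20.29   29.35] toolz yaw rel groove -0.06237010326591452 tilt [ 0.   -0.01 -1.  ] F [ 0.59 -0.2  -0.37] w 85.51821562978162 q [-0.58 -0.04  2.24 -0.01  0.93 -2.23]
```

Emit:
send_rows --steps '[[[2,-6,0,0,0,0,0],[1.5,-6,0,0,0,0,0],[1,-5,0,0,0,0,0],[0.5,-4,0,0,0,0,0],[0,-4,0,0,0,0,0],[0,-4,0,0,0,0,0],[0,-4,0,0,0,0,0],[0,-4,0,0,0,0,0]]]'

```text
time_s: 4.93
eef_pos: [450.7, -205.4, 28.1]
orientation: [-0.476, 0.528, -0.481, -0.513]
wrist_force: [0.8, -0.4, -0.2]
width: 85.5
```

```bash
python3 - <<'E'
from h import *
state()
im=ctrl.grab_frame("top");cv2.imwrite("pics/t4.png",im[150:350,220:470].repeat(3,0).repeat(3,1))
im=ctrl.grab_frame("wrist");cv2.imwrite("pics/w4.png",im)
E
```

```text
t 4.9333 p [ 450.74 -205.43   28.06] blk [-124.31  -21.53   28.06] toolz yaw rel groove 0.0019017130138134775 tilt [ 0.01 -0.02 -1.  ] F [ 0.85 -0.37 -0.24] w 85.45922378838057 q [-0.53  0.04  2.16 -0.01  0.92 -2.18]
```

View pics/t4.png

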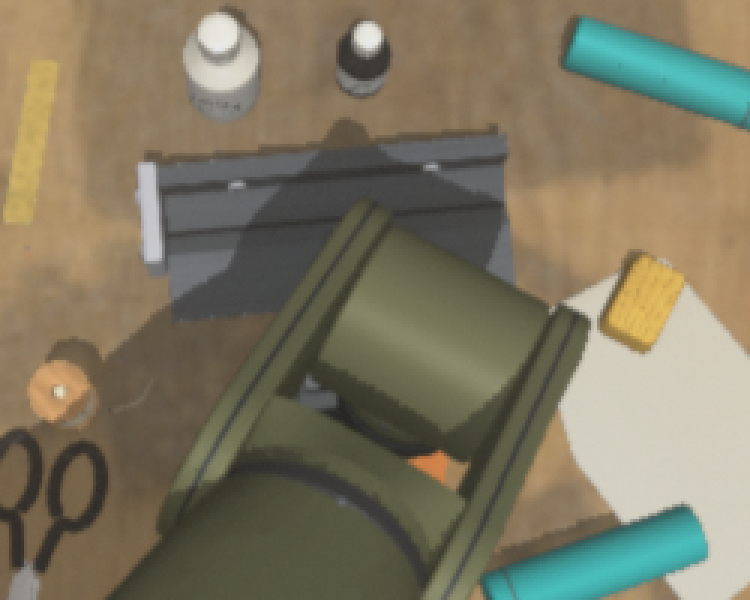

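View pics/w4.png

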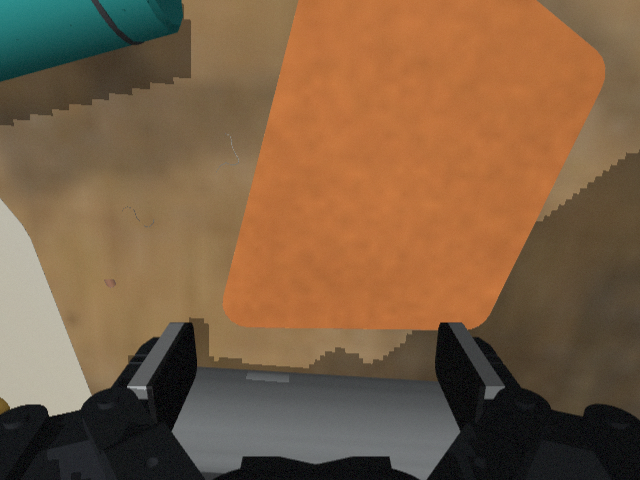

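Emit:
send_rows --steps '[[[0,-4,0,0,0,0,0],[0,-4,0,0,0,0,0],[0,-4,0,0,0,0,0],[0,-4,0,0,0,0,0],[0,-4,0,0,0,0,0],[0,-4,0,0,0,0,0],[0,-4,0,0,0,0,0],[0,-4,0,0,0,0,0]]]'

```text
time_s: 5.7
eef_pos: [484.9, -202.4, 28.0]
orientation: [-0.476, 0.528, -0.481, -0.513]
wrist_force: [-0.8, 0.0, 0.4]
width: 85.5
```

```bash
python3 - <<'E'
from h import *
state()
im=ctrl.grab_frame("scene");cv2.imwrite("pics/s5.png",cv2.resize(im[180:360,250:450],None,fx=3,fy=3))
im=ctrl.grab_frame("wrist");cv2.imwrite("pics/w5.png",im)
E
```

```text
t 5.7 p [ 484.9  -202.4    27.98] blk [-90.03 -21.39  27.98] toolz yaw rel groove -0.02620776981462747 tilt [ 0.01 -0.02 -1.  ] F [-0.85  0.02  0.43] w 85.53521070876613 q [-0.49  0.1   2.09 -0.01  0.92 -2.14]
```

View pics/s5.png

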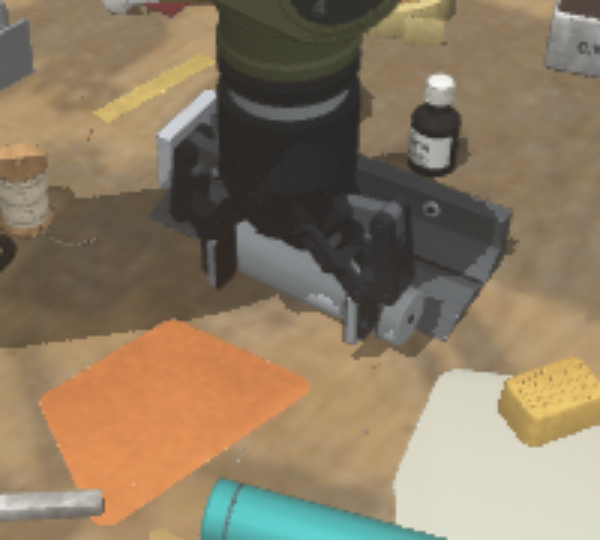

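View pics/w5.png

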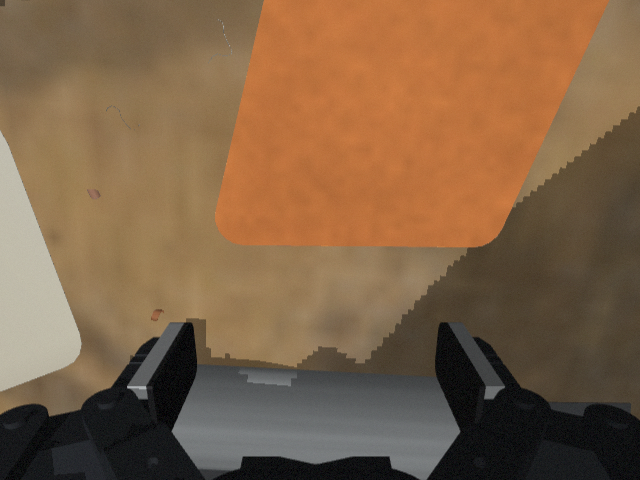

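Emit:
send_rows --steps '[[[0,-4,0,0,0,0,0],[0,-4,0,0,0,0,0],[0,-4,0,0,0,0,0],[0,-4,0,0,0,0,0],[0,-4,0,0,0,0,0],[0,-4,0,0,0,0,0],[0,-4,0,0,0,0,0],[0,-3,0,0,0,0,0]]]'

```text
time_s: 6.47
eef_pos: [516.3, -199.4, 27.4]
orientation: [-0.475, 0.526, -0.482, -0.515]
wrist_force: [-1.9, -1.8, 0.9]
width: 85.4
```

```bash
python3 - <<'E'
from h import *
state()
im=ctrl.grab_frame("scene");cv2.imwrite("pics/s6.png",cv2.resize(im[180:360,250:450],None,fx=3,fy=3))
im=ctrl.grab_frame("wrist");cv2.imwrite("pics/w6.png",im)
E
```

```text
t 6.4667 p [ 516.29 -199.37   27.4 ] blk [-58.49 -21.02  27.4 ] toolz yaw rel groove -0.016181828299901113 tilt [ 0.   -0.02 -1.  ] F [-1.88 -1.76  0.85] w 85.42086737234825 q [-0.46  0.17  2.03 -0.02  0.94 -2.1 ]
```

View pics/s6.png

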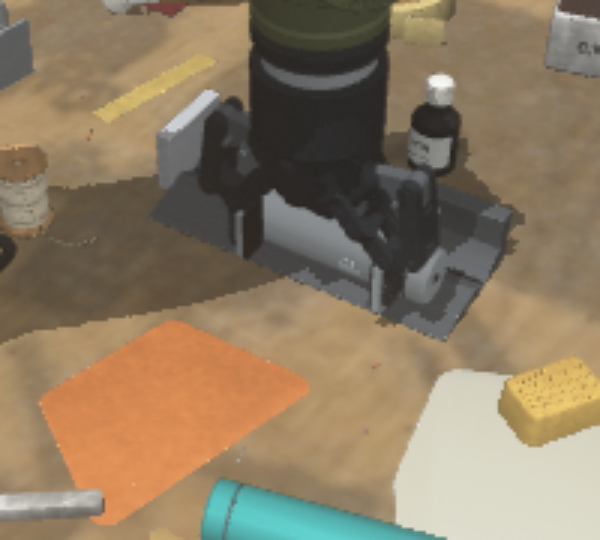

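View pics/w6.png

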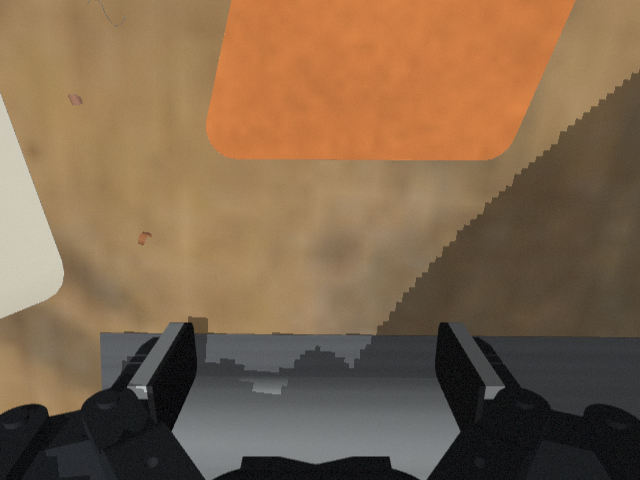

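Emit:
send_rows --steps '[[[0,-3,0,0,0,0,0],[-0.5,-3,0,0,0,0,0],[-0.5,-3,0,0,0,0,0],[0,-3,0,0,0,0,0],[0,-3,0,0,0,0,0],[0,-2,0,0,0,0,0]]]'

```text
time_s: 7.07
eef_pos: [534.8, -197.6, 28.5]
orientation: [-0.475, 0.526, -0.482, -0.515]
wrist_force: [0.4, 1.1, -0.7]
width: 85.4
```

```bash
python3 - <<'E'
from h import *
state()
im=ctrl.grab_frame("scene");cv2.imwrite("pics/s7.png",cv2.resize(im[180:360,250:450],None,fx=3,fy=3))
E
```

```text
t 7.0667 p [ 534.82 -197.63   28.48] blk [-39.88 -20.84  28.48] toolz yaw rel groove -0.012138795327439666 tilt [ 0.01 -0.02 -1.  ] F [ 0.37  1.08 -0.66] w 85.42381828647726 q [-0.44  0.2   1.99 -0.02  0.94 -2.09]
```

View pics/s7.png

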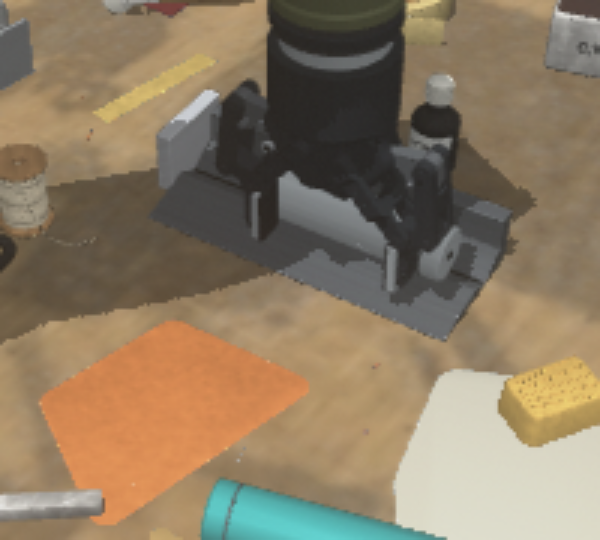

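Emit:
send_rows --steps '[[[0,-2,0,0,0,0,0],[0,-2,0,0,0,0,0],[0,0,0,0,0,0,0],[0,0,0,0,0,0,0],[-5,10,0,0,0,0,0],[-15,20,0,0,0,0,0],[-20,20,0,0,0,0,0],[-20,20,0,0,0,0,0]]]'

```text
time_s: 7.78
eef_pos: [468.8, -200.8, 85.7]
orientation: [-0.475, 0.525, -0.481, -0.517]
wrist_force: [0.4, 0.4, -0.1]
width: 85.5
```

```bash
python3 - <<'E'
from h import *
state()
im=ctrl.grab_frame("scene");cv2.imwrite("pics/s8.png",cv2.resize(im[180:360,250:450],None,fx=3,fy=3))
im=ctrl.grab_frame("wrist");cv2.imwrite("pics/w8.png",im)
E
```

```text
t 7.7833 p [ 468.76 -200.75   85.68] blk [-105.96  -18.38   85.68] toolz yaw rel groove 0.15198599839729887 tilt [ 0.   -0.01 -1.  ] F [ 0.37  0.44 -0.07] w 85.50158985280943 q [-0.5  -0.02  2.1  -0.01  1.05 -2.16]
```

View pics/s8.png

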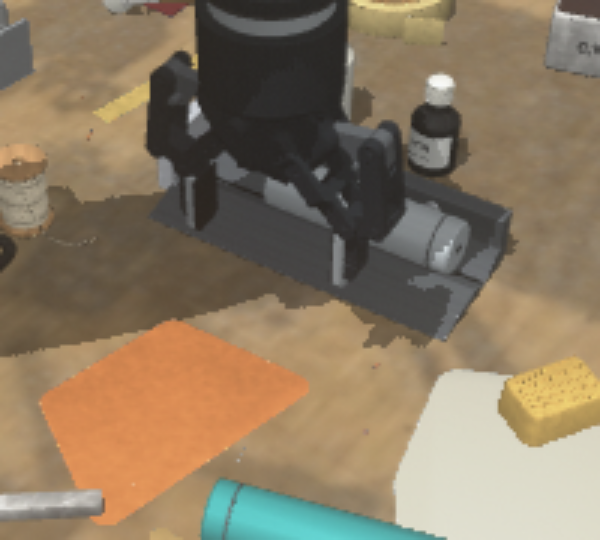

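View pics/w8.png

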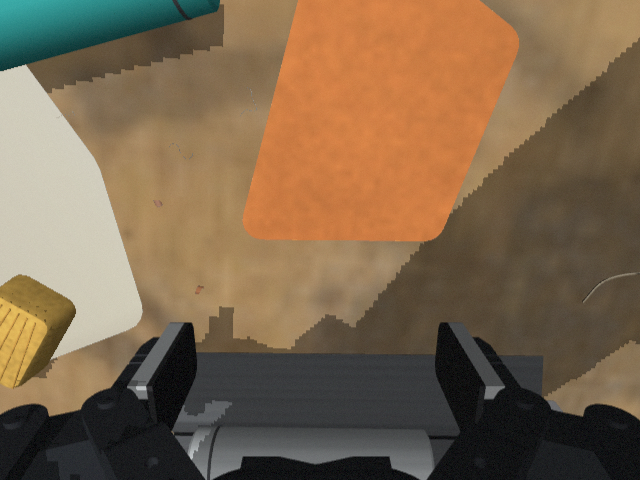

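Emit:
send_rows --steps '[[[-20,0,-15,0,0,0,1],[-20,0,-20,0,0,0,1],[0,-12,-25,0,0,0,1],[0,-18,-25,0,0,0,1],[0,-25,-20,0,0,0,1],[0,-25,-5,0,0,0,1],[0,-20,0,0,0,0,1],[0,0,0,0,0,0,1]]]'

```text
time_s: 8.55
eef_pos: [582.7, -306.9, 129.5]
orientation: [-0.477, 0.527, -0.481, -0.513]
wrist_force: [-0.1, 1.0, 1.6]
width: 0.1
```

```bash
python3 - <<'E'
from h import *
state()
im=ctrl.grab_frame("scene");cv2.imwrite("pics/s9.png",cv2.resize(im[160:360,230:480],None,fx=3,fy=3))
cps={c:ctrl.camera_params(c) for c in("wrist","scene")}
i2=ctrl.grab_frame("wrist");cv2.imwrite("pics/w9.png",i2)
for c in("scene","wrist"):
  for r in ctrl.regions_of(c,"bar")[:4]: print(c,r['p'],np.array(r['position']),r['pixels'].sum())
E
```

```text
t 8.55 p [ 582.74 -306.89  129.52] blk [  -1.34 -133.75  129.52] toolz yaw rel groove -0.09912615014469317 tilt [ 0.01 -0.02 -1.  ] F [-0.07  0.98  1.59] w 0.09584738558302702 q [-0.56  0.24  1.74 -0.01  1.14 -2.21]
scene 0.73 [360.9 365.8] 2191
scene 0.66 [484.9 268.5] 1438
scene 0.62 [373.  248.6] 1237
wrist 0.79 [149.6 347. ] 8883
wrist 0.6 [515.2 263.6] 15252
```

View pics/s9.png

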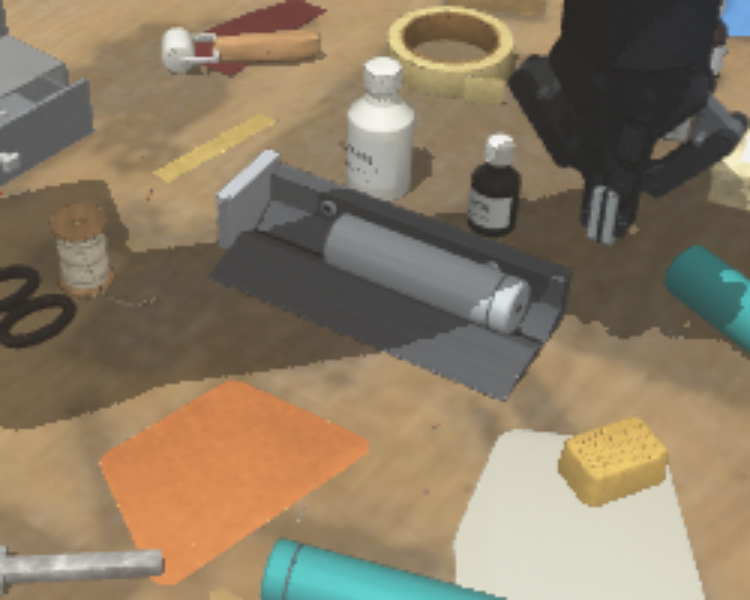

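View pics/w9.png

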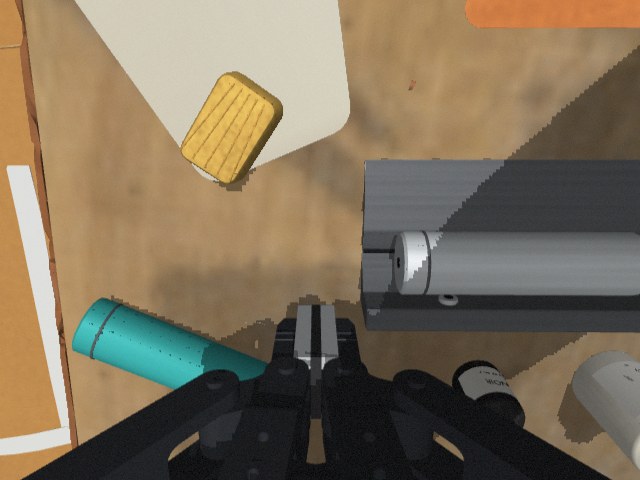

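```bash
python3 - <<'E'
from h import *
ctrl.grab_frame("scene"); cp=ctrl.camera_params("scene")
r=min(ctrl.regions_of("scene","bar"),key=lambda r:np.hypot(*(np.array(r['position'])-[373,249])))
g=blk(0,-20,24); b=fitbar([("scene",r['pixels'],cp)],[g[0],g[1],8.4],24); print(b.x,b.fun, R2(0,0,-BL[2]/100)([[b.x[0]-BL[0],b.x[1]-BL[1],0]]))
s,p,R=pose(); print(R.T@(blk(2,-118,45)-p))
E
```

```text
[ 578.64 -193.74    8.85] 0.05434782608695654 [[  4.11 -20.67   0.  ]]
[84.22 -6.8  16.05]
```

Emit:
send_rows --steps '[[[15,-2,3,0,0,0,1],[18,-2,3,0,0.6,0,1],[18,0,2,0,0.6,0,1],[17,0,0,0,0,0,1],[11,0,0,0,0,0,1],[5,0,0,0,0,0,1],[0,0,0,0,0,0,1]]]'

```text
time_s: 9.43
eef_pos: [579.5, -298.1, 39.2]
orientation: [-0.472, 0.532, -0.487, -0.508]
wrist_force: [0.1, -0.9, -0.2]
width: -0.0
```

```bash
python3 - <<'E'
from h import *
state()
im=ctrl.grab_frame("scene");cv2.imwrite("pics/s10.png",cv2.resize(im[160:360,230:480],None,fx=3,fy=3))
E
```

```text
t 9.4333 p [ 579.52 -298.06   39.21] blk [  -3.81 -124.68   39.21] toolz yaw rel groove -0.2477885999773637 tilt [ 0.01 -0.04 -1.  ] F [ 0.1  -0.94 -0.19] w -0.004397377997780115 q [-0.55  0.33  1.8  -0.03  0.98 -2.18]
```

View pics/s10.png

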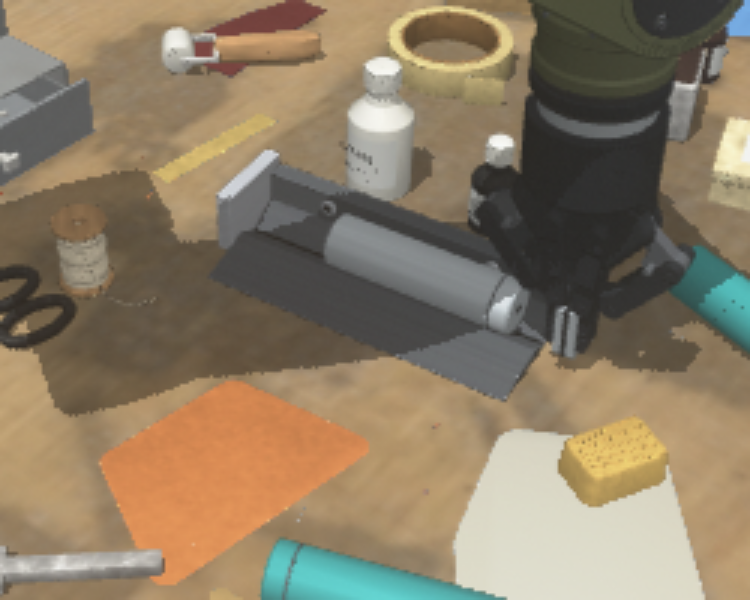

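Emit:
send_rows --steps '[[[-2,-2,0,0.2,-1.2,0.3,1],[-3,-3,0,0,-1.1,0.3,1],[0,0,0,0,0,0,1]]]'

```text
time_s: 9.73
eef_pos: [586.0, -298.2, 47.3]
orientation: [0.481, -0.518, 0.48, 0.52]
wrist_force: [-0.2, -0.3, 0.6]
width: -0.0
```

```bash
python3 - <<'E'
from h import *
state()
E
```

```text
t 9.7333 p [ 585.96 -298.16   47.33] blk [   2.6  -125.32   47.33] toolz yaw rel groove -0.46965985166323243 tilt [-0.  0. -1.] F [-0.18 -0.32  0.63] w -0.024377506327163574 q [-0.55  0.34  1.77  0.    1.03 -2.2 ]
```

Emit:
send_rows --steps '[[[2,1,3,0,0,0,1],[2,0,5,0,0,0,1],[0,0,5,0,0,0,1],[0,0,4,0,0,0,1],[0,0,4,0,0,0,1],[0,0,4,0,0,0,1],[0,0,4,0,0,0,1],[0,0,4,0,0,0,1]]]'

```text
time_s: 10.4
eef_pos: [584.5, -264.4, 46.8]
orientation: [-0.481, 0.52, -0.48, -0.517]
wrist_force: [-0.1, -1.1, -0.6]
width: -0.3
```

```bash
python3 - <<'E'
from h import *
state()
im=ctrl.grab_frame("scene");cv2.imwrite("pics/s11.png",cv2.resize(im[160:360,230:480],None,fx=3,fy=3))
E
```

```text
t 10.4 p [ 584.51 -264.42   46.84] blk [  4.   -91.59  46.84] toolz yaw rel groove -0.4923777672495735 tilt [ 0. -0. -1.] F [-0.09 -1.07 -0.64] w -0.3261858231296486 q [-0.51  0.31  1.81  0.    1.02 -2.16]
```

View pics/s11.png

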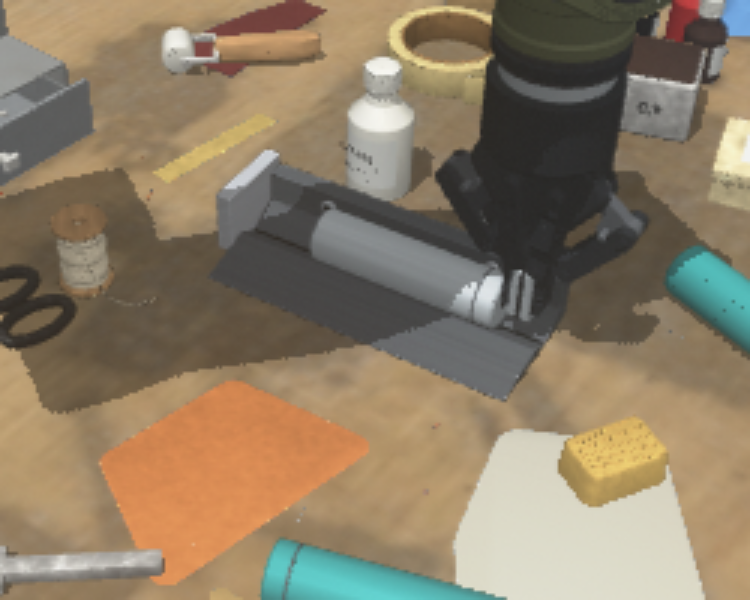

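Emit:
send_rows --steps '[[[0.5,1,4,0,0,0,1],[0.5,1,4,0,0,0,1],[0.5,0.5,4,0,0,0,1],[0.5,0.3,4,0,0,0,1],[0,0.2,4,0,0,0,1],[0,0.2,4,0,0,0,1],[0,0.2,4,0,0,0,1],[0,0.2,4,0,0,0,1]]]'

```text
time_s: 11.12
eef_pos: [578.6, -230.1, 45.4]
orientation: [-0.481, 0.521, -0.48, -0.516]
wrist_force: [1.6, -2.0, -0.5]
width: 0.2
```

```bash
python3 - <<'E'
from h import *
state()
im=ctrl.grab_frame("scene");cv2.imwrite("pics/s12.png",cv2.resize(im[160:360,230:480],None,fx=3,fy=3))
E
```

```text
t 11.1167 p [ 578.6  -230.08   45.41] blk [  1.01 -56.87  45.41] toolz yaw rel groove -0.49523397147930304 tilt [ 0.01 -0.   -1.  ] F [ 1.62 -1.98 -0.47] w 0.20764304480562945 q [-0.46  0.27  1.86 -0.    1.   -2.11]
```

View pics/s12.png

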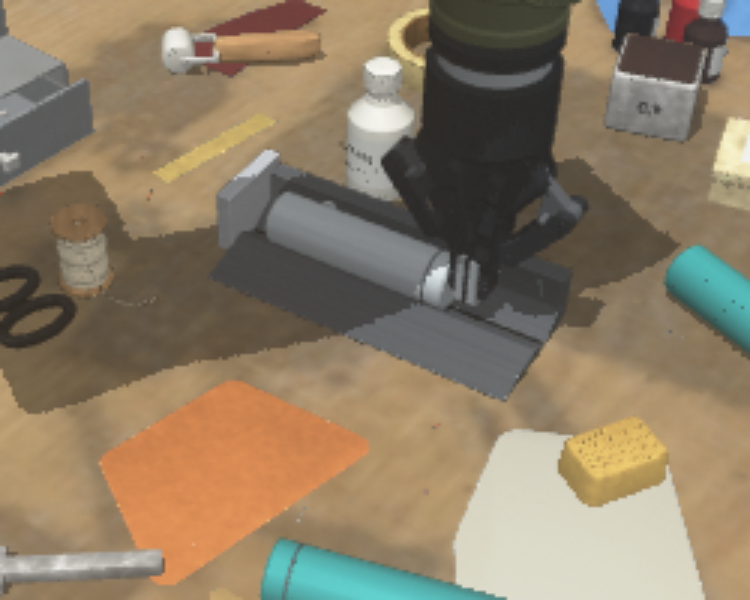

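Emit:
send_rows --steps '[[[0,0.2,3,0,0,0,1],[0,0,3,0,0,0,1],[0,0,3,0,0,0,1],[0,0,2,0,0,0,1],[0,0,2,0,0,0,1]]]'

```text
time_s: 11.58
eef_pos: [576.9, -215.0, 45.1]
orientation: [-0.481, 0.521, -0.48, -0.517]
wrist_force: [-0.4, -1.6, 0.3]
width: -0.0
```

Emit:
send_rows --steps '[[[0,0,2,0,0,0,1],[0,0,1.5,0,0,0,1]]]'

```text
time_s: 11.75
eef_pos: [576.6, -211.2, 45.2]
orientation: [-0.481, 0.521, -0.48, -0.517]
wrist_force: [0.6, -0.6, -0.5]
width: -0.0
```

```bash
python3 - <<'E'
from h import *
state()
im=ctrl.grab_frame("scene");cv2.imwrite("pics/s13.png",cv2.resize(im[160:360,230:480],None,fx=3,fy=3))
E
```

```text
t 11.75 p [ 576.63 -211.17   45.17] blk [  0.64 -37.86  45.17] toolz yaw rel groove -0.45481927677782075 tilt [ 0.01 -0.   -1.  ] F [ 0.62 -0.64 -0.49] w -0.03564224575314489 q [-0.44  0.26  1.88 -0.    1.   -2.09]
```

View pics/s13.png

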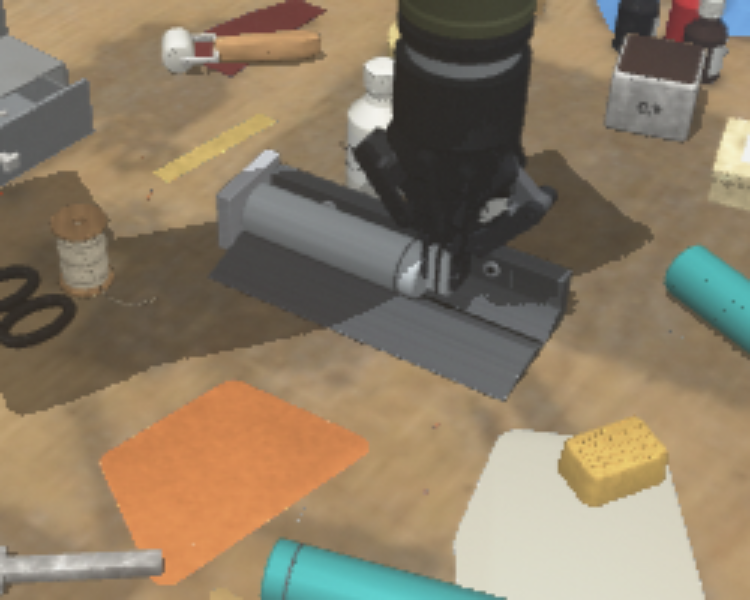

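Emit:
send_rows --steps '[[[0,0,1,0,0,0,1],[0,0,1,0,0,0,1]]]'

```text
time_s: 11.97
eef_pos: [576.5, -209.1, 45.2]
orientation: [-0.481, 0.521, -0.48, -0.517]
wrist_force: [0.1, -6.3, -0.6]
width: 0.2
```

Emit:
send_rows --steps '[[[0,0,1,0,0,0,1],[0,0,1,0,0,0,1]]]'

```text
time_s: 12.13
eef_pos: [576.5, -209.0, 45.3]
orientation: [-0.48, 0.523, -0.481, -0.515]
wrist_force: [0.8, -5.8, -1.2]
width: -0.2
```

Emit:
send_rows --steps '[[[0,0,1,0,0,0,1]]]'

```text
time_s: 12.22
eef_pos: [576.5, -209.1, 45.4]
orientation: [-0.479, 0.523, -0.481, -0.515]
wrist_force: [0.0, -4.9, -0.8]
width: 0.1
```

Emit:
send_rows --steps '[[[0,0,3,0,0,0,1]]]'

```text
time_s: 12.3
eef_pos: [576.8, -208.7, 45.9]
orientation: [-0.478, 0.525, -0.482, -0.513]
wrist_force: [1.0, -15.5, -0.7]
width: -0.2
```

Emit:
send_rows --steps '[[[0,0,3,0,0,0,1]]]'

```text
time_s: 12.38
eef_pos: [577.2, -208.7, 46.6]
orientation: [-0.477, 0.528, -0.483, -0.511]
wrist_force: [-0.4, -13.2, -0.6]
width: -0.2
```

Emit:
send_rows --steps '[[[0,0,-4,0,0,0,1],[0,0,-10,0,0,0,1],[0,0,-15,0,0,0,1],[-15,0,-15,0,0,0,1],[-30,0,-15,0,0,0,1],[-30,0,-15,0,0,0,1],[-30,10,-15,0,0,0,1],[-30,10,-15,0,0,0,1]]]'

```text
time_s: 13.05
eef_pos: [559.0, -313.6, 175.3]
orientation: [0.476, -0.519, 0.483, 0.521]
wrist_force: [0.6, -0.6, 0.4]
width: 0.2
```

Emit:
send_rows --steps '[[[-10,35,-10,0,0,0,1],[0,35,-15,0,0,0,1],[0,35,-20,0,0,0,1],[0,35,-20,0,0,0,1],[0,30,-20,0,0,0,1],[0,20,-20,0,0,0,1],[0,0,0,0,0,0,1]]]'

```text
time_s: 13.63
eef_pos: [373.1, -448.7, 200.6]
orientation: [-0.477, 0.525, -0.482, -0.514]
wrist_force: [-0.2, -0.3, 0.1]
width: 0.2
```

```bash
python3 - <<'E'
from h import *
state()
for c in("top","scene"):
    im=ctrl.grab_frame(c); cp=ctrl.camera_params(c)
    rs=ctrl.regions_of(c,"bar"); g=proj(c,[blk(0,42.5,30)],cp)[0]
    r=min(rs,key=lambda r:np.hypot(*(np.array(r['position'])-g)))
    print(c,g,r['position'],r['p'])
    b=fitbar([(c,r['pixels'],cp)],[*blk(0,40,0)[:2],8.4],24); print(b.x,b.fun,R2(0,0,-BL[2]/100)([[b.x[0]-BL[0],b.x[1]-BL[1],0]]))
    cv2.imwrite(f"pics/{c}20f.png",im)
    cr=im[140:340,210:470]; cv2.imwrite(f"pics/{c}20.png",cv2.resize(cr,None,fx=3,fy=3))
for n,h in [("spool",25),("wax",11),("bottle",50),("paint",36)]:
    ctrl.grab_frame("top")
    for q in ctrl.regions_of("top",n)[:1]: print(n,ray("top",q['position'],h))
E
```

```text
t 13.6333 p [ 373.08 -448.65  200.58] blk [-222.21 -257.34  200.58] toolz yaw rel groove -0.2541255070860249 tilt [ 0.01 -0.02 -1.  ] F [-0.18 -0.33  0.06] w 0.1675689392515595 q [-0.97  0.01  1.87 -0.    1.25 -2.62]
top [309.21 221.81] [307.5, 222.6] 0.7
[ 569.93 -130.3     8.3 ] 0.05929919137466311 [[ 0.78 43.29  0.  ]]
scene [341.6  238.01] [373.3, 251.4] 0.4
[ 528.28 -218.82    8.33] 0.641019644527596 [[-48.18 -41.4    0.  ]]
spool [462.7  -11.21  25.  ]
wax [ 517.51 -365.42   11.  ]
bottle [662.83 -99.44  50.  ]
paint [ 659.71 -189.24   36.  ]
```

View pics/top20.png

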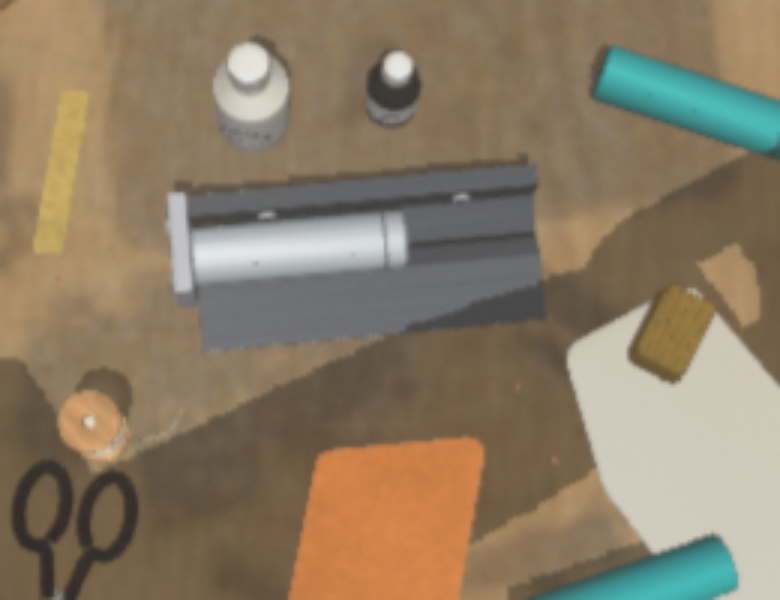

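View pics/scene20.png

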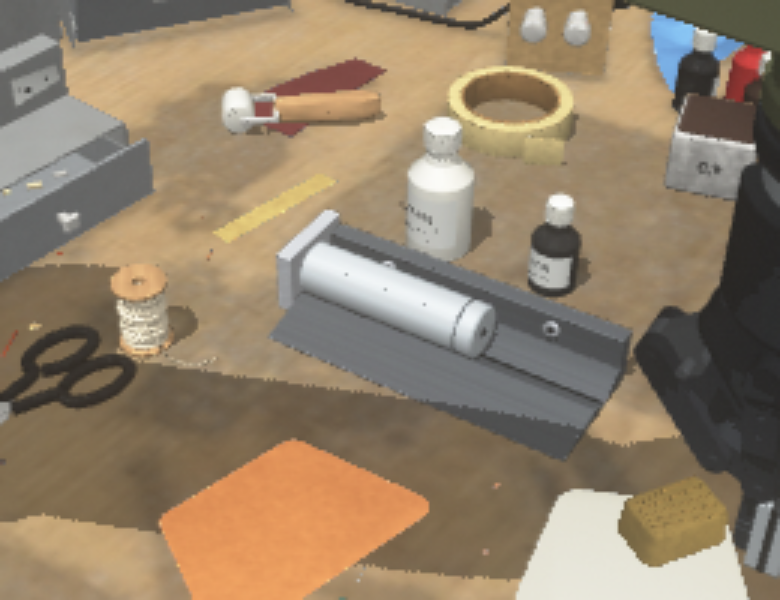

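```bash
python3 -c "
from rig import ctrl
print(ctrl.sign_off(), ctrl.observe()['time_s'])"
```

```text
the job is handed in; nothing more can be done
the job is handed in; nothing more can be done
```

I rolled the bare-metal bar up the ramp with the edges of the two open fingers, and it dropped into the groove. I then closed the fingers, pushed on the bar's free end until it reached the stop, and pulled the hand well clear. The job was handed in at about 14 s on the robot's clock, within the 48 s limit.

**Against the stop:** the bar stopped moving at the end stop. Pressing harder only raised the force to about 15 N.

**Position:** the top camera puts the bar's centre 43.3 mm along the groove (42.5 mm expected) and 0.8 mm across it. Neither picture shows a gap at the stop.

**Bystanders:** the spool, wax, bottle and paint were measured again and lie within 4 mm of where they started, which is about the measuring error. The roller and the two turquoise bars look unmoved in the pictures, but I didn't measure them.

**Check that failed:** the final measurement from the scene camera is no use, because the network's bar region landed away from the bar with low confidence. I judged that view by eye: the bar sits in the groove against the stop.

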